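# Fork a spacer ring from the stock rack to the order hook

## Robot

A 6-joint arm with a two-finger parallel gripper is mounted at the origin on the work surface. World frame = base frame: x ahead of the robot, y to its left, z up, the work surface at z = 0. Lengths are in m, angles in degrees, forces in N, time in s.
With the tool pointing down it reaches from about 0.3 to 0.875 m from the base axis. Payload 4.2 kg.
Tool frame: the origin (TCP) lies on the centre line of the jaws, within the pads' length; the fingertips stand 14 mm ahead of it and the grasp point (between the pads) lies 5 mm behind it (manip.finger_overhang is the distance from the TCP to the fingertips, in m); x points along the fingers, y is the direction in which the jaws open and shut, and the axes are right-handed (so a half turn about x gives the same grasp; the last joint's range is limited). The gripper opens to 85 mm and grips with 20 to 120 N. Pads are 22 mm wide; open, the fingers measure 114 mm over their backs; the gripper's body (76 mm by 85 mm) begins 54 mm behind the grasp point. The pads swing forward as they close: fully open they stand 13 mm farther back than shut.
Start: joints at [-69.156, 18.312, 89.639, -0, 72.044, -1.146], TCP at [0.215, -0.533, 0.245] pointing down, gripper open.
Joint ranges: [-177.97, 177.97], [-48.28, 115.42], [12.27, 149.76], [-77.06, 257.06], [2.81, 150.46], [-146.56, 146.56]. Speed limits (degrees/s): [147.25, 147.25, 180, 180, 180, 180].

## Interface

Orientations are given as a 3x3 rotation matrix whose columns are the frame's x, y, z axes.
In Python, from rig import manip, cams gives the robot as it stands.
- The arm moves only by the tool drive_tool, never from a script. Its argument "moves" is one flat list of numbers, 4 for each row, row after row: the shift along the tool's x, y, z in mm, then the turn about the tool's x in degrees. In form: [dx, dy, dz, twist, dx, dy, dz, twist, ...]. A call has exactly 8 rows; each row is the pose to reach, as a shift and turn from the pose commanded when the call began, along the tool's axes at that moment; what a row does not reach only later rows make up. A row lasts 1/12 s, in which the tool goes at most 41.7 mm and 7.16 degrees, less where a joint would pass 70% of its speed; a pose out of reach is approached as far as the arm can. A call with a gripper value outside its range is refused whole. "grip" is the finger opening in mm, from 0 to 85.4, set as the call begins (left out, the last holds). The fingers move at their own pace and stop on an object; the grip force is fixed at half the most. Time passes only in rows, so rows that repeat a pose let the fingers close, or fill a call up. It gives the time, the measured TCP pose, the force and the opening at its end, in the units of the state.
- manip.sense(): the state, without advancing time (a new reading comes with each control period).
- cams.capture(name): name is "scene" or "top"; returns (picture, depth): 480x640x3 uint8, red, green, blue; 480x640 float32, m along the optical axis (not along the pixel's ray), 0 where there is no reading.
- cams.camera_info(name): a dict with "fovy" (degrees; the focal length in pixels is half the picture's height over the tangent of half this angle, whatever the lens; pixels are square), "cx", "cy" (the principal point, pixels), "camera_from_world" (4x4, takes a point from world to camera coordinates). Camera axes: x right, y down, z forward; pixel columns grow to the right and rows downward; lengths in m; the calibration is good to about 2 mm. A picture is of the moment at which its call begins. camera_info takes no time and is no camera call.
- manip.hand_in(): hands the job in, once; it reports no verdict.
Trained networks look in the newest picture that a camera, given by its name, has taken for a name from the list of things; names that differ only in an ending like _2 or _b are one class to them, and where a whole thing is asked for, a point or a joint stands for the part that bears it (a point fixed in the world has none). Each returns a list of dicts, best first, with "conf" (0 to 1); they miss things now and then, are a little off and sometimes report something else, mostly with a low value. They report only what shows in the picture. A call takes as long as a camera call. They do not tell look-alikes from the thing itself.
- cams.spot_in(camera, query): "box" ([left, top, right, bottom] in pixels, round what is visible of it).
- cams.trace(camera, query): "region" (480x640 bool, what is visible of it) and "box" ([left, top, right, bottom] in pixels, round what is visible of it).
- cams.mark_of(camera, query): "position" ([column, row] in pixels: a listed point, or the origin of a listed thing).
The state is a dict: "time": time; "qpos": joint angles; "joint_velocities": joint speeds; "joint_torque": joint torques, N m; "position": TCP position; "ee_rot": TCP orientation; "force": force on the tool from outside, world axes, zero at the start; "torque": the same for the moment, N m; "width": opening from 0.0 (shut) to 1.0 (fully open).
Only numpy, scipy, OpenCV 4.12 (cv2) and the standard library are available. Lean on these libraries where they do the work, as an engineer would, in place of code of your own. Each camera call takes 0.05 s, during which the arm holds its last target. There are 200 camera calls.

## Task

Pick the order: with the red-handled pick fork, lift the yellow ring up and off its peg on the stock rack and hang it on the peg of the orange order stand, never touching the yellow ring with the gripper and never dropping it. Then stand the fork upright on its black mat again and let go. Leave the blue and grey rings hanging where they are, and do not disturb the green can or the yellow carton.

Things in the scene. Friction and masses are not known exactly. Their poses are not given: they have to be found in the camera images.
- ring_yellow: Yellow ring like the other two: 96 mm outside, 72 mm inside diameter, 14 mm thick, about 200 g. Hangs upright on a peg of the stock rack, its inner top resting on the peg. Origin: its centre (36 mm below the top of the peg it hangs on); own x axis: the ring's axis, along the peg. Which of the three pegs it is on varies.
- ring_blue: Blue ring like the other two: 96 mm outside, 72 mm inside diameter, 14 mm thick, about 200 g. Hangs upright on a peg of the stock rack, its inner top resting on the peg. Origin: its centre (36 mm below the top of the peg it hangs on); own x axis: the ring's axis, along the peg. Leave hanging.
- ring_grey: Grey ring like the other two: 96 mm outside, 72 mm inside diameter, 14 mm thick, about 200 g. Hangs upright on a peg of the stock rack, its inner top resting on the peg. Origin: its centre (36 mm below the top of the peg it hangs on); own x axis: the ring's axis, along the peg. Leave hanging.
- rack: Stock rack, fixed: an orange beam 400 mm long (along own y), 132 to 168 mm above the bench, on two grey uprights 185 mm high. Origin on the bench below the pegs' roots, mid beam; the beam's front face is at own x +2 mm and the pegs stick out from it along own -x, towards the robot.
- rack_peg (a point): Root of the rack's middle peg, 150 mm above the bench, axes as the rack's. Three level round steel pegs, 8 mm diameter, at own y = -125, 0, +125 mm; each runs 75 mm along own -x, then its end turns up 12 mm (tip top 166 mm above the bench, foremost point 82 mm out). The rings hang about 42 mm out from the root.
- stand: Order stand, fixed: an orange upright 24 mm square and 210 mm high on a dark foot 100 mm square, 10 mm thick. Origin on the bench below its peg's root; upright's front face at own x +2 mm, the peg sticks out along own -x.
- stand_peg (a point): Root of the order stand's peg, 180 mm above the bench, axes as the stand's. Level round steel peg, 8 mm diameter, 80 mm along own -x, then its end turns up 12 mm (tip top 196 mm above the bench, foremost point 87 mm out). A ring hung on it has its centre 148 mm above the bench.
- fork: Pick fork standing on its own foot on the mat, 154 mm high, about 220 g: two steel prongs along the ground, a 10 mm square mast rising between them and a red handle 22 mm square, 89 to 154 mm up. Origin: underside, below the mast; own +x: the way the prongs point, z up. It carries a ring by the ring's inner top, a prong on each side of the peg.
- fork_prongs (a point): Point midway between the prongs, on the level of their axes, 4 mm above the underside and 60 mm forward of the mast. Prongs: 8 mm thick, parallel, axes 34 mm apart (own y +-17 mm), from 30 mm behind the mast to 88 mm ahead of it, there turned up 10 mm (tip top 18 mm above the underside, foremost point 95 mm ahead).
- fork_grip (a point): Centre of the fork's red handle (22 mm square), 121 mm above the fork's underside, on the mast's axis.
- fork_foot (a point): Point on the fork's underside in the middle of its foot, 32 mm forward of the mast. The foot is about 125 mm long and 42 mm wide.
- mat: Black rubber mat, fixed, 200 mm (own x) by 140 mm (own y), 4 mm thick. Origin: centre of its underside.
- can: Green can with cap, loose, upright, 56 mm diameter, 115 mm high. Origin: centre of its underside. Leave alone.
- carton: Yellow carton, loose, 60 mm (own x) by 100 mm (own y), 50 mm high. Origin: centre of its underside. Leave alone.
Not all that is in view belongs to the job. What is meant by the fork is not purple or turquoise, and is the smaller of those in its own colour.

How it is judged (in metres and radians):
On the way, in this order (a step that is already met when the one before it is completed fails the run):
1. the yellow ring is carried on the fork, clear of the rack's pegs (x of ring_yellow in the frame of rack below -0.095 m and contact force between ring_yellow and fork above 0.5 N and contact force between ring_yellow and rack below 0.1 N), for 0.2 s.
2. the yellow ring hangs on the order stand's peg, free of the fork (x of ring_yellow in the frame of stand between -0.085 and 0 m and y of ring_yellow in the frame of stand between -0.02 and 0.02 m and z of ring_yellow in the frame of stand between 0.133 and 0.163 m and contact force between ring_yellow and stand above 0.5 N and contact force between ring_yellow and fork below 0.1 N and linear speed of ring_yellow below 0.05 m/s), for 0.2 s.
At the end, for the whole second after the job is handed in: Yellow ring at rest on the order stand's peg (within 20 mm sideways, 15 mm in height), off the fork; fork at rest, upright within 0.1 rad, on its mat, mid-foot within 80 mm of the mat's centre; the other rings, can and carton within 30 mm of their starts (all of step 2 and z of fork in the frame of mat between 0.001 and 0.009 m and horizontal distance between fork_foot and mat below 0.08 m and angle between fork's own z axis and vertical below 0.1 rad and linear speed of fork below 0.03 m/s and distance of each of ring_blue, ring_grey, can, carton from where it was at the start of the episode below 0.03 m); the robot touches nothing.
It fails at once if the gripper or arm touches the yellow ring (contact force between any of the fingers, the arm and ring_yellow above 1 N).
It fails at once if the yellow ring is dropped (its centre sinks below 80 mm above the bench) (height (world z) of ring_yellow below 0.08 m).
It fails at once if the blue or grey ring, the can or the carton is moved by more than 30 mm (distance of any of ring_blue, ring_grey, can, carton from where it was at the start of the episode above 0.03 m).
It also fails if it takes over 64 s, if anything falls off the work surface, if the arm or the gripper's body presses on something with over 40 N, if the wrist force passes 120 N, or if a joint passes its speed limit or range.

## Working session

There is one attempt and no reset: what is moved stays moved. The work goes in short steps, Python scripts to look and compute and a tool call to move; the robot and the scene stay as the last step left them, time stands still between calls to the robot, and variables do not carry over. Pictures are saved under pics/ and viewed, about 8 in all and at most 12, crops included, and the job is handed in when it is done.

Besides the shell and the picture viewer there is one more tool, called after "Call:" as name(argument=value, ...) on one line, values as JSON. drive_tool: Moves the arm, as the interface text tells. Its arguments: {"type":"object","properties":{"moves":{"type":"array"},"grip":{"type":"number"}},"required":["moves"]}

```bash
mkdir -p pics; cat > h.py <<'E'
from rig import manip, cams
import numpy as np, cv2
def info(n):
    i=cams.camera_info(n); f=240/np.tan(np.radians(i['fovy'])/2); return f,i['cx'],i['cy'],np.array(i['camera_from_world'])
def cloud(n,d):
    f,cx,cy,T=info(n); v,u=np.mgrid[:480,:640]
    P=np.stack([(u-cx)/f*d,(v-cy)/f*d,d],-1); Ti=np.linalg.inv(T)
    return P@Ti[:3,:3].T+Ti[:3,3]
def onplane(n,px,z):
    f,cx,cy,T=info(n); Ti=np.linalg.inv(T); r=Ti[:3,:3]@np.array([(px[0]-cx)/f,(px[1]-cy)/f,1]); o=Ti[:3,3]
    return o+r*(z-o[2])/r[2]
def proj(n,p):
    f,cx,cy,T=info(n); q=T[:3,:3]@np.array(p)+T[:3,3]; return q[:2]/q[2]*f+[cx,cy]
E
python3 - <<'E'
from h import *
for n in('scene','top'):
    im,d=cams.capture(n); cv2.imwrite(f'pics/{n}0.png',im[:,:,::-1]); np.savez(f'{n}0.npz',im=im,d=d)
    T=info(n)[3]; print(n,np.linalg.inv(T).round(3).tolist(),info(n)[:3],(d==0).mean())
    for q in['fork','fork_grip','fork_prongs','ring_yellow','rack_peg','stand_peg','mat','can','carton','stand','rack']:
        print(q,[(np.round(r['position']).tolist(),round(r['conf'],2)) for r in cams.mark_of(n,q)][:5])
print(manip.sense())
E
```

```text
scene [[0.382, 0.678, -0.629, 1.374], [0.924, -0.284, 0.255, -0.338], [-0.005, -0.679, -0.734, 1.206], [0.0, 0.0, 0.0, 1.0]] (np.float64(615.1437726875464), 315.50192697254533, 236.04917919873412) 0.0036848958333333334
fork [([163.0, 244.0], 0.79), ([442.0, 201.0], 0.71), ([313.0, 224.0], 0.66), ([289.0, 298.0], 0.49)]
fork_grip [([455.0, 155.0], 0.76), ([444.0, 232.0], 0.69), ([278.0, 258.0], 0.65), ([311.0, 192.0], 0.62), ([152.0, 199.0], 0.57)]
fork_prongs [([296.0, 301.0], 0.85), ([422.0, 186.0], 0.74), ([331.0, 228.0], 0.73), ([182.0, 258.0], 0.7)]
ring_yellow [([296.0, 305.0], 0.68)]
rack_peg [([303.0, 313.0], 0.97)]
stand_peg [([442.0, 229.0], 0.97), ([430.0, 283.0], 0.67)]
mat [([278.0, 291.0], 0.89)]
can [([388.0, 227.0], 0.66)]
carton [([166.0, 336.0], 0.78)]
stand [([430.0, 283.0], 0.94)]
rack []
top [[-0.02, -0.997, 0.074, 0.342], [-1.0, 0.021, 0.006, 0.049], [-0.008, -0.074, -0.997, 1.394], [0.0, 0.0, 0.0, 1.0]] (np.float64(561.2505777160478), 322.3230248190113, 244.49659258228533) 0.004075520833333333
fork [([370.0, 234.0], 0.96), ([310.0, 307.0], 0.89), ([158.0, 283.0]
[... 608 characters left out ...]
 1.69087499e-03,
        7.20430666e+01, -1.14548909e+00]), 'joint_velocities': array([ 0.04235479,  0.05126351, -0.01813931, -0.01619018, -0.03440594,
        0.04195537]), 'joint_torque': array([ 5.28041292e-04, -4.15418851e+01, -2.34417021e+01, -3.69479367e-04,
        3.13407654e-04, -1.48792637e-06]), 'position': array([ 0.21531127, -0.5331631 ,  0.24531171]), 'ee_rot': array([[ 4.17307457e-05,  3.74425737e-01, -9.27256904e-01],
       [-3.07058319e-05, -9.27256904e-01, -3.74425739e-01],
       [-9.99999999e-01,  4.40972599e-05, -2.71980683e-05]]), 'force': array([ 0.1077483 , -0.31334058, -0.32999306]), 'torque': array([0.0172898 , 0.01781004, 0.04947633]), 'width': 0.9936216786331242}
```

View pics/scene0.png

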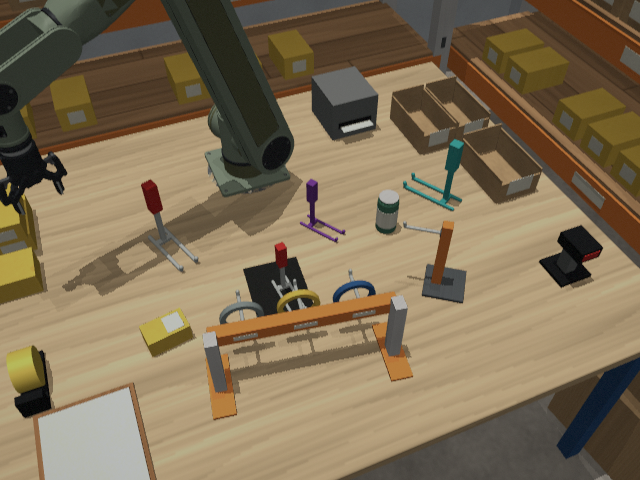

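View pics/top0.png

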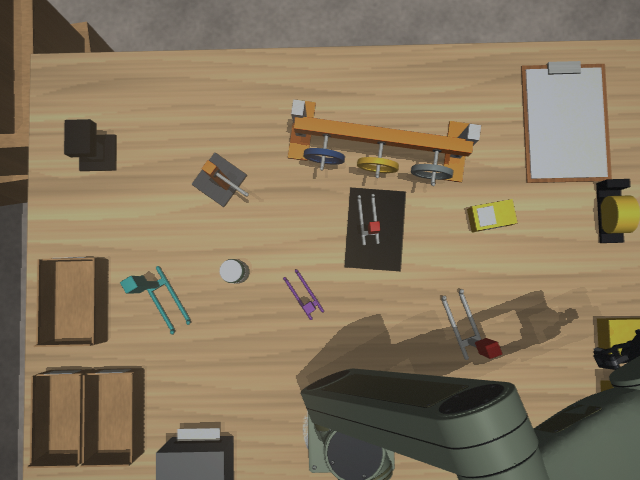

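In the top picture the red-handled candidates are the fork at (374,228) on the black mat and the bigger, darker one at (488,347) off the mat. Purple (305,300) and turquoise (150,285) are excluded. The fork on the mat is the smaller red one, so it fits. The yellow ring is on the middle peg at (377,166), and the stand is at (220,178) with its peg pointing to (247,195).

```bash
python3 - <<'E'
from h import *
def seg(n,q):
    r=cams.trace(n,q); return r
A={n:np.load(n+'0.npz') for n in('scene','top')}
C={n:cloud(n,A[n]['d']) for n in A}
hsv={n:cv2.cvtColor(A[n]['im'],cv2.COLOR_RGB2HSV) for n in A}
def box(n,l,t,r,b):
    m=np.zeros((480,640),bool); m[t:b,l:r]=1; return m
def rep(s,P):
    print(s,len(P),'min',np.percentile(P,3,0).round(4),'max',np.percentile(P,97,0).round(4),'med',np.median(P,0).round(4))
def rect(s,P):
    (c,w,a)=cv2.minAreaRect((P[:,:2]*1000).astype(np.float32)); print(s,'rect',np.round(c,1),np.round(w,1),round(a,1))
for n,big,small in(('scene',(138,175,168,220),(270,238,292,270)),('top',(470,330,505,365),(364,218,386,240))):
    h=hsv[n]; red=((h[...,0]<8)|(h[...,0]>172))&(h[...,1]>150)&(h[...,2]>60)
    for nm,b in(('big',big),('small',small)):
        P=C[n][red&box(n,*b)]; rep(n+' red '+nm,P)
n='top';h=hsv[n];P=C[n]
m=red&box(n,364,218,386,240)&(P[...,2]>.14); rect('handle top',P[m])
m=box(n,345,180,410,275)&(h[...,2]<60)&(P[...,2]<.02); rect('mat',P[m]); rep('mat',P[m])
m=box(n,280,100,485,165)&(P[...,2]>.155)&(P[...,2]<.18)&(h[...,0]<20)&(h[...,1]>150); rect('beam',P[m]);rep('beam',P[m])
m=box(n,340,185,390,250)&(P[...,2]>.005)&(P[...,2]<.08)&(h[...,1]<60); rect('prongs',P[m]); rep('prongs',P[m])
# prong lines in top image
m=box(n,195,155,225,180)&(P[...,2]>.19); rect('stand top',P[m]); rep('stand top',P[m])
m=box(n,205,160,260,205)&(P[...,2]>.15)&(P[...,2]<.203)&(h[...,1]<80); rep('stand peg',P[m])
q=P[m][:,:2]; print('peg line',cv2.fitLine(q.astype(np.float32),cv2.DIST_HUBER,0,.01,.01).ravel().round(3))
m=box(n,340,145,415,185)&(h[...,0]>20)&(h[...,0]<35)&(h[...,1]>120)&(P[...,2]>.1); rep('yring',P[m]);rect('yring',P[m])
m=box(n,190,150,250,210)&(P[...,2]>.005)&(P[...,2]<.016)&(h[...,1]<70); rect('foot',P[m])
n='scene';h=hsv[n];P=C[n]
m=box(n,400,215,455,240)&(P[...,2]>.15)&(P[...,2]<.203)&(h[...,1]<80); rep('stand peg sc',P[m])
m=box(n,425,215,460,290)&(h[...,0]<20)&(h[...,1]>150)&(P[...,2]>.03);rep('upright sc',P[m]);rect('u',P[m])
m=box(n,200,290,400,345)&(h[...,0]<14)&(h[...,1]>150)&(P[...,2]>.16);rect('beam sc',P[m]);rep('beam sc',P[m])
a=cv2.resize(A['top']['im'][180:280,330:430],(400,400),interpolation=cv2.INTER_CUBIC)
b=cv2.resize(A['scene']['im'][230:330,200:380],(720,400),interpolation=cv2.INTER_CUBIC)[:, :400]
b=cv2.resize(A['scene']['im'][230:330,230:330],(400,400),interpolation=cv2.INTER_CUBIC)
cv2.imwrite('pics/crop0.png',np.hstack([a,b])[:,:,::-1])
E
```

```text
scene red big 435 min [ 0.1949 -0.3131  0.1269] max [ 0.2227 -0.2818  0.2058] med [ 0.215  -0.2977  0.1735]
scene red small 257 min [ 0.4647 -0.0722  0.0969] max [ 0.4875 -0.0507  0.1592] med [ 0.4825 -0.0625  0.1366]
top red big 227 min [ 0.189  -0.3092  0.1405] max [ 0.2184 -0.2795  0.2098] med [ 0.204  -0.2943  0.2051]
top red small 95 min [ 0.4615 -0.0695  0.15  ] max [ 0.4816 -0.0486  0.1626] med [ 0.4724 -0.0585  0.1589]
handle top rect [416.9  -5.1] [ 26.9 182.4] 45.6
mat rect [481.9 -73.5] [137.5 199.1] 84.7
mat 3830 min [ 3.882e-01 -1.386e-01 -3.000e-04] max [ 0.5751 -0.0074  0.0107] med [ 0.4755 -0.0798  0.0051]
beam rect [676.3 -83.6] [399.4  32.6] 80.5
beam 2515 min [ 0.6379 -0.2654  0.16  ] max [0.7115 0.0988 0.1737] med [ 0.6743 -0.0873  0.1689]
prongs rect [507.1 -56.9] [106.4 153.1] 87.8
prongs 1218 min [ 0.4347 -0.1078  0.0052] max [ 0.5759 -0.011   0.0171] med [ 0.5113 -0.0609  0.0077]
stand top rect [481.  173.1] [371.4  25.6] 45.7
stand top 156 min [0.5873 0.2818 0.1916] max [0.613  0.3084 0.2143] med [0.5996 0.2939 0.2096]
stand peg 158 min [0.5435 0.2183 0.1775] max [0.5985 0.2884 0.1953] med [0.5718 0.2556 0.1843]
peg line [0.597 0.802 0.572 0.257]
yring 320 min [ 0.6045 -0.1137  0.103 ] max [ 0.6274 -0.029   0.1692] med [ 0.6164 -0.0715  0.1577]
yring rect [500.1   0.7] [ 86.8 318.5] 57.7
foot rect [614.  313.4] [100.8  99.9] 53.3
stand peg sc 147 min [0.5446 0.2157 0.1756] max [0.5977 0.2824 0.1924] med [0.5699 0.2487 0.1825]
upright sc 617 min [0.5954 0.2795 0.0366] max [0.6192 0.3009 0.21  ] med [0.6111 0.2889 0.1389]
u rect [987.4 -13. ] [  24.  1010.7] 51.3
beam sc rect [ 956.4 -260.5] [329.4 783.4] 56.6
beam sc 368 min [ 0.6647 -0.2598  0.1603] max [0.7207 0.0812 0.1686] med [ 0.6923 -0.0938  0.164 ]
```

View pics/crop0.png

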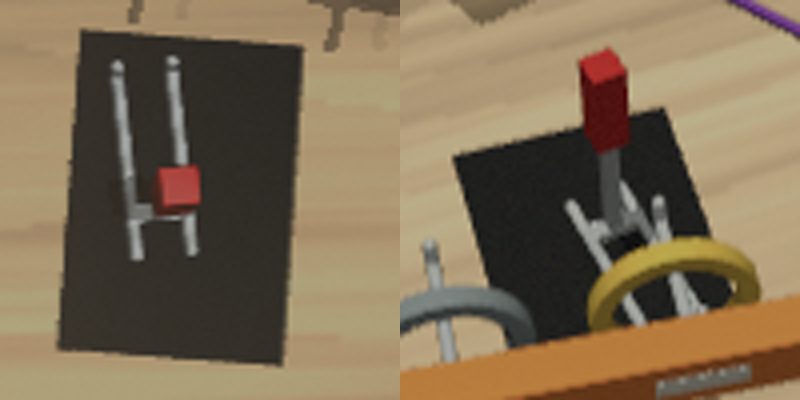

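The crop confirms it: the smaller red fork stands on the black mat, and its prongs (tips in the crop at (117,65) and (172,60)) point at the rack. Next I need exact headings and the middle peg.

```bash
python3 - <<'E'
from h import *
A={n:np.load(n+'0.npz') for n in('scene','top')}
C={n:cloud(n,A[n]['d']) for n in A}
hsv={n:cv2.cvtColor(A[n]['im'],cv2.COLOR_RGB2HSV) for n in A}
for n,(l,t,r,b) in(('top',(362,216,388,242)),('scene',(268,238,294,272))):
    s=np.s_[t:b,l:r]; P=C[n][s];h=hsv[n][s]; m=((h[...,0]<8)|(h[...,0]>172))&(h[...,1]>150)&(P[...,2]>.153)&(P[...,2]<.165)
    q=P[m]; print(n,len(q),q.min(0).round(4),q.max(0).round(4),q.mean(0).round(4),cv2.minAreaRect((q[:,:2]*1000).astype(np.float32)))
tips=[onplane('top',p,.018) for p in((359.2,196.2),(373,195))]; tails=[onplane('top',p,.009) for p in((364.5,244),(378.2,242.5))]
for a,b in zip(tails,tips): print('prong',a.round(4),b.round(4),np.degrees(np.arctan2(*(b-a)[1::-1])))
print('mid tails',np.mean(tails,0),'mid tips',np.mean(tips,0))
# middle peg
for n,(l,t,r,b) in(('top',(365,138,395,185)),('scene',(275,265,310,312))):
    s=np.s_[t:b,l:r]; P=C[n][s];h=hsv[n][s]; m=(h[...,1]<70)&(P[...,2]>.135)&(P[...,2]<.172)&(P[...,0]<.66)
    q=P[m]; print(n,'peg',len(q),q.min(0).round(4),q.max(0).round(4),cv2.fitLine(q[:,:2].astype(np.float32),cv2.DIST_HUBER,0,.01,.01).ravel().round(4))
n='top';P=C[n];h=hsv[n]
for nm,(l,t,r,b),lo,hi in(('y',(350,145,405,180),20,35),('blue',(300,140,350,175),100,130)):
    s=np.s_[t:b,l:r];m=(h[s][...,0]>=lo)&(h[s][...,0]<=hi)&(h[s][...,1]>90)&(P[s][...,2]>.12)&(P[s][...,2]<.175)
    q=P[s][m]; print(nm,cv2.minAreaRect((q[:,:2]*1000).astype(np.float32)),q[:,2].max(),cv2.fitLine(q[:,:2].astype(np.float32),cv2.DIST_HUBER,0,.01,.01).ravel().round(4))
E
```

```text
top 89 [ 0.4612 -0.0698  0.1533] [ 0.4833 -0.0493  0.1634] [ 0.4725 -0.0597  0.1589] ((472.3000793457031, -59.50251007080078), (20.403438568115234, 22.190481185913086), 89.48214721679688)
scene 69 [ 0.4615 -0.0716  0.1531] [ 0.4893 -0.0501  0.1608] [ 0.4755 -0.0606  0.1562] ((475.7744445800781, -61.05414581298828), (27.1799259185791, 20.87361717224121), 3.7314488887786865)
prong [ 0.4438 -0.0467  0.009 ] [ 0.5619 -0.0361  0.018 ] 5.1484490394427125
prong [ 0.4468 -0.0807  0.009 ] [ 0.5642 -0.0703  0.018 ] 5.073810695145604
mid tails [ 0.44530968 -0.06370171  0.009     ] mid tips [ 0.56304902 -0.05317045  0.018     ]
top peg 100 [ 0.5801 -0.088   0.1464] [ 0.6598 -0.0648  0.1702] [ 0.9834 -0.1814  0.6237 -0.0747]
scene peg 83 [ 0.583  -0.1002  0.1456] [ 0.6533 -0.0647  0.167 ] [ 0.9859 -0.1673  0.615  -0.0741]
y ((616.85205078125, -72.88099670410156), (93.9305191040039, 15.01675796508789), 80.90066528320312) 0.1710298404020847 [ 0.1668  0.986   0.6158 -0.0741]
blue ((640.1666259765625, 44.818878173828125), (70.97785949707031, 13.152191162109375), 80.4525375366211) 0.17194632625890716 [0.1668 0.986  0.6398 0.045 ]
```

Call:
drive_tool(moves=[-5,-24,-30,-5,-10,-49,-59,-10,-10,-73,-89,-16,-10,-98,-119,-21,-10,-122,-149,-26,-10,-147,-178,-31,-10,-171,-208,-37,-10,-195,-238,-42], grip=85)

```text
time: 1.87
position: [0.3634, -0.2616, 0.2556]
ee_rot: [[0.001, 0.901, -0.435], [-0.0, -0.435, -0.901], [-1.0, 0.001, 0.0]]
force: [-0.8, 0.6, 0.3]
width: 0.993
```

```bash
cat > go.py <<'E'
import sys
from h import *
# go.py x y z yaw : shift in tool axes from measured pose
def shift(x,y,z,yaw):
    s=manip.sense();R=np.array(s['ee_rot']);p=np.array(s['position'])
    cy=np.degrees(np.arctan2(R[1,1],R[0,1])); tw=-(yaw-cy); tw=(tw+180)%360-180
    print('t',round(s['time'],2),'p',(p*1000).round(1),'yaw',cy.round(2),'down',R[2,0].round(4),'F',np.round(s['force'],1),'w',round(s['width'],3))
    print('  shift',((R.T@(np.array([x,y,z])-p))*1000).round(1),'twist',round(tw,2))
if __name__=='__main__':
    a=list(map(float,sys.argv[1:]))
    for i in range(0,len(a),4): shift(*a[i:i+4])
E
python3 go.py .473 -.060 .245 5.1
```

```text
t 1.87 p [ 363.4 -261.6  255.6] yaw -25.76 down -1.0 F [-0.8  0.6  0.3] w 0.993
  shift [  10.5   11.1 -229.1] twist -30.86
```

Call:
drive_tool(moves=[3,3,-40,-6,5,5,-80,-12,10,8,-120,-18,10,11,-160,-24,10,11,-200,-31,10,11,-229,-31,10,11,-229,-31,10,11,-229,-31])

```text
time: 2.53
position: [0.4737, -0.0611, 0.2452]
ee_rot: [[-0.0, 0.996, 0.09], [-0.0, 0.09, -0.996], [-1.0, -0.0, 0.0]]
force: [0.2, 0.4, -0.3]
width: 0.995
```

```bash
python3 - <<'E'
from h import *
im,d=cams.capture('top'); np.savez('top1.npz',im=im,d=d)
im,d=cams.capture('scene'); a=cv2.resize(im[180:300,215:335],(600,600),interpolation=cv2.INTER_CUBIC); cv2.imwrite('pics/pre.png',a[:,:,::-1])
E
python3 go.py .473 -.060 .125 5.1
```

```text
t 2.63 p [473.  -62.7 245.3] yaw 4.99 down -1.0 F [-0.1  0.5  0.7] w 0.994
  shift [120.3   0.3  -2.8] twist -0.11
```

View pics/pre.png

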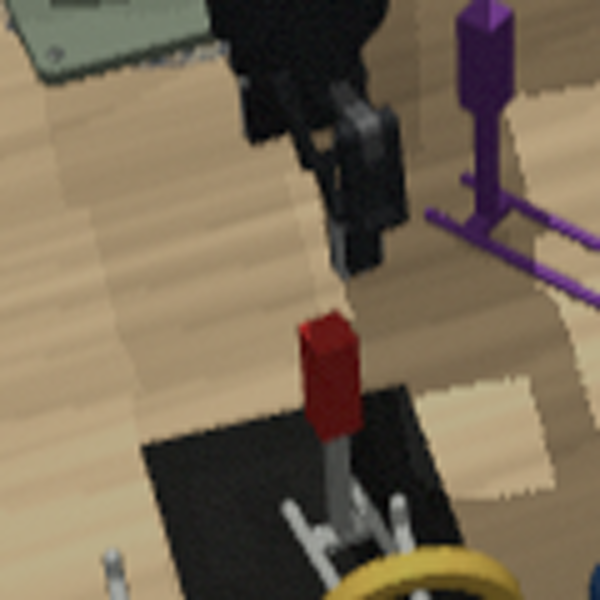

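The gripper is above the red handle: in the crop the fingertips are at (360,265) and the handle top at (330,325). I'll descend and close.

Call:
drive_tool(moves=[30,0,-1,0,60,0,-1,0,85,0,-1,0,105,0,-1,0,120,0,-1,0,120,0,-1,0,120,0,-1,0,120,0,-1,0])

```text
time: 3.3
position: [0.4737, -0.0622, 0.1263]
ee_rot: [[0.002, 0.996, 0.085], [-0.0, 0.085, -0.996], [-1.0, 0.002, 0.001]]
force: [-0.2, -1.0, -0.7]
width: 0.994
```

Call:
drive_tool(moves=[0,0,0,0,0,0,0,0,0,0,0,0,0,0,0,0,0,0,0,0,0,0,0,0,0,0,0,0,0,0,0,0], grip=5)

```text
time: 3.97
position: [0.4733, -0.0613, 0.1256]
ee_rot: [[0.0, 0.996, 0.087], [-0.0, 0.087, -0.996], [-1.0, 0.0, 0.0]]
force: [-1.5, -0.4, 3.3]
width: 0.245
```

```bash
python3 go.py .45 -.060 .245 5.1
```

```text
t 3.97 p [473.3 -61.3 125.6] yaw 5.0 down -1.0 F [-1.5 -0.4  3.3] w 0.245
  shift [-119.4  -23.1   -3.3] twist -0.1
```

Call:
drive_tool(moves=[-8,0,0,0,-30,-6,-4,0,-60,-16,-10,5,-90,-16,-15,10,-118,-16,-15,14.5,-118,-16,-15,14.5,-118,-16,-15,14.5,-118,-16,-15,14.5])

```text
time: 4.63
position: [0.4551, -0.0476, 0.2424]
ee_rot: [[-0.002, 0.986, -0.164], [0.0, -0.164, -0.986], [-1.0, -0.002, 0.0]]
force: [0.0, 0.6, -1.8]
width: 0.248
```

```bash
python3 - <<'E'
from h import *
im,d=cams.capture('top'); np.savez('top2.npz',im=im,d=d)
a=cv2.resize(im[130:280,310:460],(600,600),interpolation=cv2.INTER_CUBIC)
im,d=cams.capture('scene'); np.savez('sc2.npz',im=im,d=d)
b=cv2.resize(im[170:350,220:400],(600,600),interpolation=cv2.INTER_CUBIC)
cv2.imwrite('pics/lift.png',cv2.resize(np.hstack([a,b]),(800,400))[:,:,::-1])
P=cloud('scene',d); h=cv2.cvtColor(im,cv2.COLOR_RGB2HSV); 
m=(h[...,1]<70)&(P[...,2]>.11)&(P[...,2]<.15)&(P[...,0]<.57)&(P[...,0]>.42)&(P[...,1]>-.1)&(P[...,1]<0)
q=P[m]; print(len(q),q.min(0),q.max(0)); 
for s in(q[q[:,1]>-.0472-(q[:,0]-.4556)*.165],q[q[:,1]<-.0472-(q[:,0]-.4556)*.165]):print(len(s),cv2.fitLine(s[:,:2].astype(np.float32),cv2.DIST_HUBER,0,.01,.01).ravel().round(4), np.percentile(s[:,2],[10,50,90]))
E
python3 go.py .5541 -.0637 .243 -9.5
```

```text
357 [ 0.42586352 -0.08334589  0.11845682] [ 0.55281191 -0.02298411  0.14988543]
178 [ 0.9899 -0.1421  0.4862 -0.0367] [0.12233898 0.12640518 0.13204191]
179 [ 0.9805 -0.1967  0.4977 -0.071 ] [0.12279307 0.1265998  0.13381192]
t 4.73 p [454.9 -47.6 241.7] yaw -9.48 down -1.0 F [-0.4 -0.2 -3.2] w 0.249
  shift [ -1.7 100.5  -0.5] twist 0.02
```

View pics/lift.png

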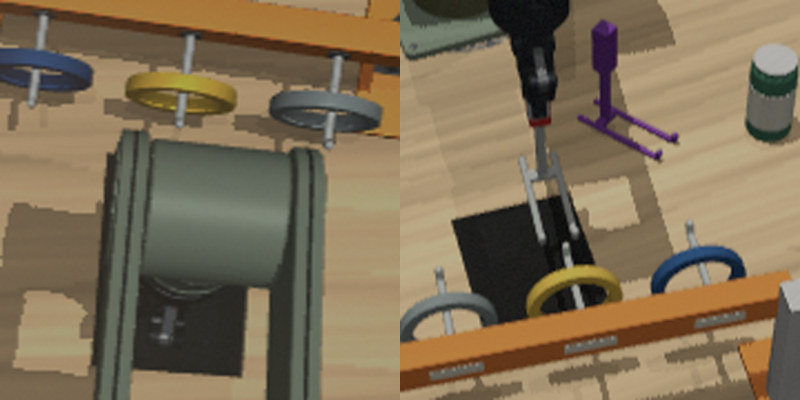

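The fork is gripped upright and level. In the lift picture's right half the prong tips are near (545,240) and (575,232), either side of the middle peg's line. The measured centreline is 0.3 mm off the peg's. Advancing through the ring.

Call:
drive_tool(moves=[-1,20,0,0,-1,40,0,0,-1,55,0,0,-1,70,0,0,-1,85,0,0,-1,95,0,0,-1,100,0,0,-1,100,0,0])

```text
time: 5.4
position: [0.5549, -0.0644, 0.2431]
ee_rot: [[-0.002, 0.986, -0.165], [0.0, -0.165, -0.986], [-1.0, -0.002, 0.0]]
force: [-0.4, 0.1, -1.5]
width: 0.252
```

```bash
python3 - <<'E'
from h import *
im,d=cams.capture('scene')
b=cv2.resize(im[190:350,240:400],(600,600),interpolation=cv2.INTER_CUBIC)
cv2.imwrite('pics/in.png',b[:,:,::-1])
E
python3 go.py .5541 -.0637 .243 -9.5
```

```text
t 5.45 p [554.2 -64.2 243.4] yaw -9.51 down -1.0 F [-0.3 -0.6 -1.6] w 0.249
  shift [ 0.4 -0.1 -0.5] twist -0.01
```

View pics/in.png

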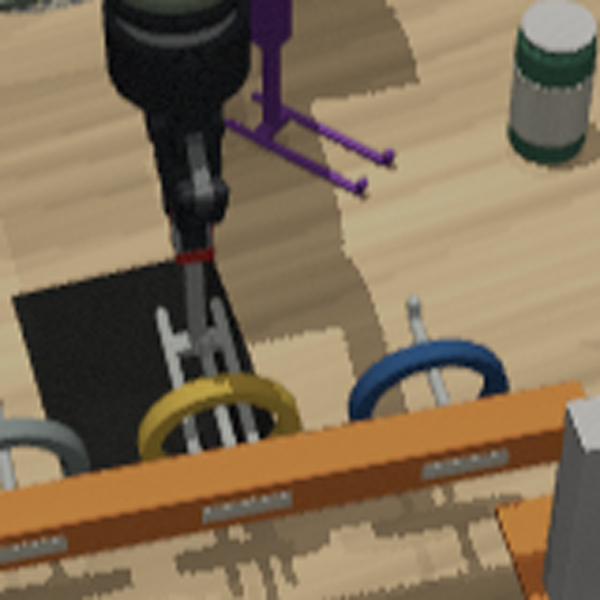

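The prongs pass through the yellow ring on both sides of the peg (ring at (220,415) in the crop). Lifting 50 mm.

Call:
drive_tool(moves=[-8,0,0,0,-15,0,0,0,-20,0,0,0,-25,0,0,0,-32,0,0,0,-40,0,0,0,-48,0,0,0,-50,0,0,0])

```text
time: 6.12
position: [0.5552, -0.0643, 0.2962]
ee_rot: [[0.003, 0.986, -0.165], [-0.0, -0.165, -0.986], [-1.0, 0.003, -0.0]]
force: [-0.1, -0.4, -4.2]
width: 0.249
```

```bash
python3 - <<'E'
from h import *
im,d=cams.capture('scene')
b=cv2.resize(im[190:350,240:400],(600,600),interpolation=cv2.INTER_CUBIC)
cv2.imwrite('pics/up.png',b[:,:,::-1])
P=cloud('scene',d); h=cv2.cvtColor(im,cv2.COLOR_RGB2HSV)
m=(h[...,0]>20)&(h[...,0]<35)&(h[...,1]>120)&(P[...,2]>.08)&(P[...,0]>.5)&(P[...,0]<.7)&(abs(P[...,1]+.07)<.08)
q=P[m]; print(len(q),np.percentile(q,[2,50,98],axis=0).round(4))
E
python3 go.py .4358 -.0439 .295 -9.5
```

```text
630 [[ 0.6094 -0.12    0.1151]
 [ 0.622  -0.0777  0.1719]
 [ 0.6342 -0.0322  0.1987]]
t 6.17 p [555.2 -64.3 295.9] yaw -9.51 down -1.0 F [-0.1 -0.8 -3.3] w 0.247
  shift [   0.6 -121.1   -0.4] twist -0.01
```

View pics/up.png

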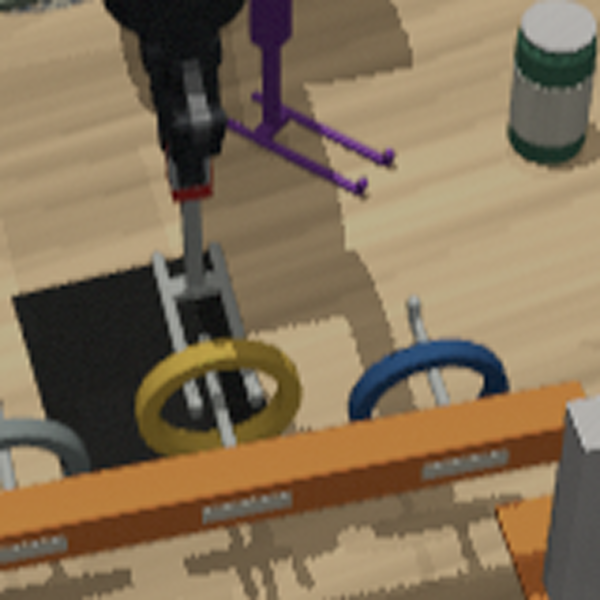

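The ring hangs level on the fork with its inner top at about 187 mm, clear of the 166 mm peg tip. Withdrawing gently.

Call:
drive_tool(moves=[0,-3,0,0,0,-9,0,0,0,-18,0,0,0,-28,0,0,0,-38,0,0,0,-48,0,0,0,-58,0,0,0,-68,0,0])

```text
time: 6.83
position: [0.4863, -0.0528, 0.2944]
ee_rot: [[0.0, 0.986, -0.165], [-0.0, -0.165, -0.986], [-1.0, 0.0, 0.0]]
force: [0.0, -0.1, -4.2]
width: 0.25
```

Call:
drive_tool(moves=[0,-10,0,0,-2,-20,0,0,-6,-30,0,0,-11,-38,0,0,-17,-46,0,0,-22,-51,0,0,-26,-53,0,0,-27,-53,0,0])

```text
time: 7.5
position: [0.4354, -0.0442, 0.3226]
ee_rot: [[0.002, 0.986, -0.165], [-0.0, -0.165, -0.986], [-1.0, 0.003, -0.0]]
force: [0.2, 0.2, -4.6]
width: 0.248
```

```bash
python3 go.py .4693 .1194 .322 53.3 .4693 .1194 .322 25
```

```text
t 7.5 p [435.4 -44.2 322.6] yaw -9.51 down -1.0 F [ 0.2  0.2 -4.6] w 0.248
  shift [   0.6    6.4 -167. ] twist -62.81
t 7.5 p [435.4 -44.2 322.6] yaw -9.51 down -1.0 F [ 0.2  0.2 -4.6] w 0.248
  shift [   0.6    6.4 -167. ] twist -34.51
```

Call:
drive_tool(moves=[0,0,-3,-1,0,0,-8,-3,0,1,-16,-6,0,1,-24,-9,0,2,-32,-12,0,2,-40,-15,0,2,-48,-18,0,2,-56,-21])

```text
time: 8.17
position: [0.4468, 0.0115, 0.3207]
ee_rot: [[-0.001, 0.979, 0.204], [0.0, 0.204, -0.979], [-1.0, -0.001, -0.0]]
force: [0.2, -0.4, -3.7]
width: 0.25
```

```bash
python3 go.py .4693 .1194 .322 53.3
```

```text
t 8.17 p [446.8  11.5 320.7] yaw 11.75 down -1.0 F [ 0.2 -0.4 -3.7] w 0.25
  shift [  -1.3   44.  -101.1] twist -41.55
```

Call:
drive_tool(moves=[0,4,-8,-3,0,8,-17,-6,0,12,-26,-9,0,16,-36,-12,0,20,-46,-15,0,24,-55,-18,0,27,-62,-20,0,29,-66,-22])

```text
time: 8.83
position: [0.4621, 0.0823, 0.3208]
ee_rot: [[-0.001, 0.832, 0.555], [0.0, 0.555, -0.832], [-1.0, -0.001, -0.001]]
force: [-0.2, -0.6, -3.7]
width: 0.247
```

```bash
python3 go.py .4693 .1194 .322 53.3
```

```text
t 8.83 p [462.1  82.3 320.8] yaw 33.71 down -1.0 F [-0.2 -0.6 -3.7] w 0.247
  shift [ -1.2  26.6 -26.9] twist -19.59
```

Call:
drive_tool(moves=[0,3,-3,-2,0,7,-7,-5,0,11,-12,-8,0,16,-16,-12,-1,20,-20,-15,-1,24,-24,-18,-1,26,-26,-19,-1,27,-27,-19.6])

```text
time: 9.5
position: [0.4695, 0.119, 0.3219]
ee_rot: [[-0.001, 0.599, 0.8], [-0.0, 0.8, -0.599], [-1.0, -0.001, -0.0]]
force: [0.0, -0.6, -3.7]
width: 0.246
```

```bash
python3 - <<'E'
from h import *
im,d=cams.capture('scene')
b=cv2.resize(im[130:290,330:490],(600,600),interpolation=cv2.INTER_CUBIC)
cv2.imwrite('pics/st.png',b[:,:,::-1])
P=cloud('scene',d); h=cv2.cvtColor(im,cv2.COLOR_RGB2HSV)
ex=np.array([np.cos(np.radians(53.3)),np.sin(np.radians(53.3))]); ey=np.array([-ex[1],ex[0]]); root=np.array([.5917,.2838])
L=np.stack([(P[...,:2]-root)@ex,(P[...,:2]-root)@ey,P[...,2]],-1)
m=(h[...,0]>20)&(h[...,0]<35)&(h[...,1]>120)&(L[...,2]>.09)&(L[...,0]>-.3)&(L[...,0]<-.0)&(abs(L[...,1])<.08)
print('ring in stand frame',m.sum(),np.percentile(L[m],[2,50,98],axis=0).round(4))
m=(h[...,1]<60)&(L[...,2]>.19)&(L[...,2]<.225)&(L[...,0]>-.24)&(L[...,0]<-.09)&(abs(L[...,1])<.05)
for sg in(1,-1):
    q=L[m&(sg*L[...,1]>0)]; print(sg,len(q),np.percentile(q,[2,50,98],axis=0).round(4).tolist() if len(q) else '')
m=(h[...,1]<80)&(L[...,2]>.165)&(L[...,2]<.203)&(L[...,0]>-.09)&(L[...,0]<-.01)&(abs(L[...,1])<.02)
q=L[m]; print('peg',len(q),np.percentile(q,[2,50,98],axis=0).round(4).tolist())
E
python3 go.py .5308 .2020 .322 53.3
```

```text
ring in stand frame 310 [[-0.1487 -0.0493  0.1389]
 [-0.1401 -0.0246  0.2048]
 [-0.1349  0.0358  0.225 ]]
1 124 [[-0.2315, 0.0072, 0.1998], [-0.1698, 0.0155, 0.2059], [-0.1135, 0.0215, 0.2161]]
-1 188 [[-0.2327, -0.0234, 0.201], [-0.1974, -0.0178, 0.2069], [-0.1147, -0.0019, 0.2221]]
peg 121 [[-0.0828, -0.009, 0.174], [-0.05, -0.0038, 0.1815], [-0.0116, 0.0022, 0.1942]]
t 9.55 p [469.5 119.  321.9] yaw 53.16 down -1.0 F [-0.4  0.7 -4.3] w 0.247
  shift [-1.000e-01  1.032e+02 -7.000e-01] twist -0.14
```

View pics/st.png

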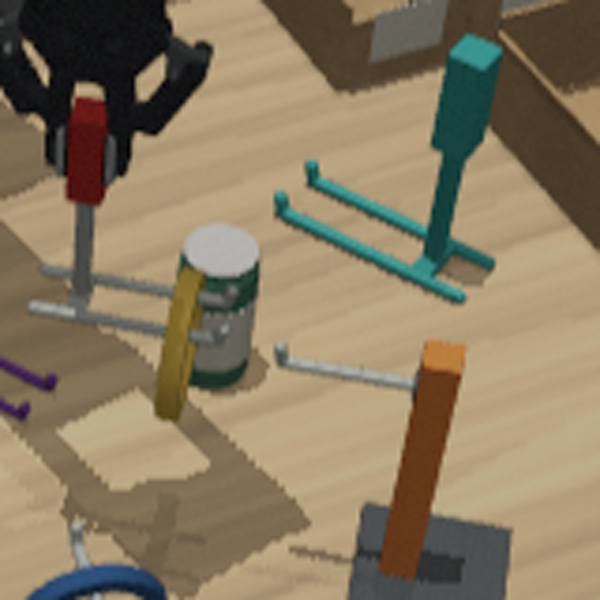

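The ring hangs on the fork near (178,345) in the crop, and the fork is lined up with the stand peg (tip at (280,352)). Lateral error is about 2 mm. Advancing over the peg.

Call:
drive_tool(moves=[0,4,0,0,0,11,1,0,0,21,1,0,0,32,1,0,0,43,1,0,0,54,1,0,0,62,1,0,0,67,1,0])

```text
time: 10.22
position: [0.5113, 0.1728, 0.3219]
ee_rot: [[-0.0, 0.6, 0.8], [0.0, 0.8, -0.6], [-1.0, -0.0, -0.0]]
force: [-0.1, -0.1, -3.6]
width: 0.253
```

Call:
drive_tool(moves=[0,6,0,0,0,13,0,0,0,20,0,0,0,26,0,0,0,31,0,0,0,34,0,0,0,34,0,0,0,34,0,0])

```text
time: 10.88
position: [0.5308, 0.1986, 0.3222]
ee_rot: [[-0.0, 0.601, 0.8], [-0.0, 0.8, -0.601], [-1.0, -0.001, -0.0]]
force: [-0.1, -1.0, -4.0]
width: 0.249
```

Call:
drive_tool(moves=[4,0,0,0,10,0,0,0,16,0,0,0,21,0,0,0,26,0,0,0,33,0,0,0,41,0,0,0,48,0,0,0])

```text
time: 11.55
position: [0.5309, 0.1988, 0.2738]
ee_rot: [[0.001, 0.601, 0.8], [0.0, 0.8, -0.601], [-1.0, 0.001, 0.0]]
force: [0.6, -0.4, -1.4]
width: 0.246
```

```bash
python3 - <<'E'
from h import *
im,d=cams.capture('scene')
b=cv2.resize(im[130:290,330:490],(600,600),interpolation=cv2.INTER_CUBIC)
cv2.imwrite('pics/hang.png',b[:,:,::-1])
P=cloud('scene',d); h=cv2.cvtColor(im,cv2.COLOR_RGB2HSV)
ex=np.array([np.cos(np.radians(53.3)),np.sin(np.radians(53.3))]); ey=np.array([-ex[1],ex[0]]); root=np.array([.5917,.2838])
L=np.stack([(P[...,:2]-root)@ex,(P[...,:2]-root)@ey,P[...,2]],-1)
m=(h[...,0]>20)&(h[...,0]<35)&(h[...,1]>120)&(L[...,2]>.09)&(L[...,0]>-.2)&(L[...,0]<-.0)&(abs(L[...,1])<.08)
print('ring in stand frame',m.sum(),np.percentile(L[m],[2,50,98],axis=0).round(4))
E
python3 go.py .5308 .2020 .270 53.3
```

```text
ring in stand frame 246 [[-0.0483 -0.051   0.1344]
 [-0.0417 -0.0339  0.1812]
 [-0.0351  0.0218  0.1952]]
t 11.6 p [530.2 198.5 272.2] yaw 53.09 down -1.0 F [-1.5 -1.  -4. ] w 0.249
  shift [ 2.2  3.2 -1.6] twist -0.21
```

View pics/hang.png

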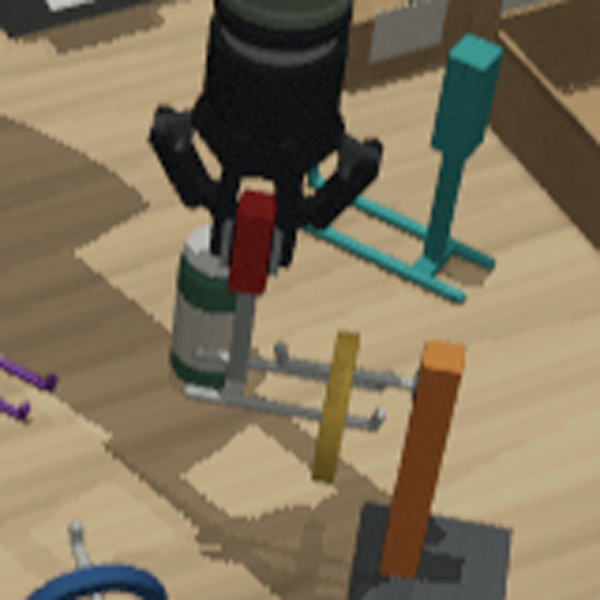

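The ring now sits on the stand peg with its outer top at about 196 mm. I'll lower another 6 mm and back out.

Call:
drive_tool(moves=[3,0,0,0,6,0,0,0,6,0,0,0,6,-3,0,0,6,-9,0,0,6,-17,0,0,6,-26,0,0,6,-36,0,0])

```text
time: 12.27
position: [0.5085, 0.1691, 0.2685]
ee_rot: [[0.0, 0.601, 0.8], [-0.0, 0.8, -0.601], [-1.0, 0.0, 0.0]]
force: [-0.3, -0.1, -1.6]
width: 0.255
```

```bash
cat > ring.py <<'E'
from h import *
im,d=cams.capture('scene'); cv2.imwrite('/tmp/l.png',im[:,:,::-1])
P=cloud('scene',d); h=cv2.cvtColor(im,cv2.COLOR_RGB2HSV)
ex=np.array([np.cos(np.radians(53.3)),np.sin(np.radians(53.3))]); ey=np.array([-ex[1],ex[0]]); root=np.array([.5917,.2838])
L=np.stack([(P[...,:2]-root)@ex,(P[...,:2]-root)@ey,P[...,2]],-1)
m=(h[...,0]>20)&(h[...,0]<35)&(h[...,1]>120)&(L[...,2]>.05)&(L[...,0]>-.2)&(L[...,0]<-.0)&(abs(L[...,1])<.08)
print('ring in stand frame',m.sum(),np.percentile(L[m],[2,50,98],axis=0).round(4))
E
python3 ring.py; python3 go.py .4693 .1174 .268 53.3
```

```text
ring in stand frame 247 [[-0.0483 -0.0502  0.1302]
 [-0.0417 -0.0342  0.1808]
 [-0.0351  0.0206  0.1959]]
t 12.32 p [507.1 167.5 268.5] yaw 53.05 down -1.0 F [-1.3 -2.6 -2.3] w 0.249
  shift [  0.7 -62.8  -0.1] twist -0.25
```

Ring hasn't moved, so I keep backing out.

Call:
drive_tool(moves=[0,-10,0,0,0,-22,0,0,0,-34,0,0,0,-46,0,0,0,-58,0,0,0,-68,0,0,0,-76,0,0,0,-80,0,0])

```text
time: 12.98
position: [0.4603, 0.1049, 0.2684]
ee_rot: [[0.0, 0.601, 0.799], [-0.0, 0.799, -0.601], [-1.0, -0.0, 0.0]]
force: [-0.0, -0.2, -2.2]
width: 0.25
```

```bash
python3 ring.py; python3 go.py .4733 -.0608 .268 5
```

```text
ring in stand frame 246 [[-0.0483 -0.0506  0.1335]
 [-0.0416 -0.0328  0.1819]
 [-0.0351  0.022   0.1971]]
t 13.03 p [460.3 104.8 268.5] yaw 53.04 down -1.0 F [-0.5 -0.5 -2.1] w 0.249
  shift [   0.5 -124.5  110. ] twist 48.04
```

Call:
drive_tool(moves=[0,-10,5,3,0,-25,12,6,0,-40,20,10,0,-55,30,15,0,-75,40,20,0,-90,50,25,0,-105,60,30,0,-115,65,34])

```text
time: 13.7
position: [0.4445, -0.0264, 0.2684]
ee_rot: [[0.001, 0.947, 0.323], [-0.001, 0.323, -0.947], [-1.0, 0.001, 0.001]]
force: [0.3, 0.3, -2.5]
width: 0.25
```

```bash
python3 go.py .455 -.0615 .240 5
```

```text
t 13.7 p [444.5 -26.4 268.4] yaw 18.82 down -1.0 F [ 0.3  0.3 -2.5] w 0.25
  shift [28.4 -1.3 36.6] twist 13.82
```

Call:
drive_tool(moves=[5,0,10,4,12,0,20,8,20,-1,30,12,28,-1,37,14,28,-1,37,14,28,-1,37,14,28,-1,37,14,28,-1,37,14])

```text
time: 14.37
position: [0.4555, -0.0599, 0.2408]
ee_rot: [[0.001, 0.996, 0.09], [0.0, 0.09, -0.996], [-1.0, 0.001, 0.0]]
force: [0.4, 0.1, -1.4]
width: 0.245
```

```bash
python3 go.py .467 -.0625 .1262 5
```

```text
t 14.37 p [455.5 -59.9 240.8] yaw 5.16 down -1.0 F [ 0.4  0.1 -1.4] w 0.245
  shift [114.6  11.2   3.6] twist 0.16
```

Call:
drive_tool(moves=[25,3,0,0,50,6,1,0,75,8,2,0,95,8,2,0,106,8,2,0,110,8,2,0,112,8,2,0,113,8,2,0])

```text
time: 15.03
position: [0.464, -0.0615, 0.1279]
ee_rot: [[0.001, 0.996, 0.089], [-0.0, 0.089, -0.996], [-1.0, 0.001, 0.0]]
force: [0.2, 1.0, -1.9]
width: 0.25
```

```bash
python3 go.py .467 -.0625 .1256 5
```

```text
t 15.03 p [464.  -61.5 127.9] yaw 5.12 down -1.0 F [ 0.2  1.  -1.9] w 0.25
  shift [2.3 2.9 1.3] twist 0.12
```

Call:
drive_tool(moves=[0.5,0,0,0,1,0,0,0,1.5,0,0,0,2,0,0,0,2.5,0,0,0,2.5,0,0,0,2.5,0,0,0,2.5,0,0,0])

```text
time: 15.7
position: [0.4636, -0.0617, 0.1255]
ee_rot: [[0.001, 0.996, 0.089], [-0.0, 0.089, -0.996], [-1.0, 0.001, 0.0]]
force: [-1.8, 0.2, 5.9]
width: 0.252
```

Contact with the mat (+6 N against about −2 N while carried). Opening and rising.

Call:
drive_tool(moves=[0,0,0,0,0,0,0,0,0,0,0,0,0,0,0,0,0,0,0,0,0,0,0,0,0,0,0,0,0,0,0,0], grip=70)

```text
time: 16.37
position: [0.4634, -0.0616, 0.1248]
ee_rot: [[-0.0, 0.996, 0.089], [-0.0, 0.089, -0.996], [-1.0, -0.0, 0.0]]
force: [0.5, 0.3, 0.3]
width: 0.821
```

Call:
drive_tool(moves=[-8,0,0,0,-20,0,0,0,-40,0,0,0,-65,0,0,0,-90,0,0,0,-115,0,0,0,-130,0,0,0,-130,0,0,0])

```text
time: 17.03
position: [0.4652, -0.0619, 0.2589]
ee_rot: [[0.008, 0.996, 0.089], [-0.001, 0.089, -0.996], [-1.0, 0.008, 0.002]]
force: [0.4, -0.3, 0.5]
width: 0.822
```

```bash
python3 ring.py; python3 go.py .467 -.0625 .25 5; python3 - <<'E'
from h import *
im,d=cams.capture('scene'); P=cloud('scene',d); h=cv2.cvtColor(im,cv2.COLOR_RGB2HSV)
m=((h[...,0]<8)|(h[...,0]>172))&(h[...,1]>150)&(P[...,0]>.4)&(P[...,0]<.53)&(abs(P[...,1]+.06)<.05)&(P[...,2]>.08)
q=P[m]
for a,b in((.09,.11),(.12,.135),(.14,.15),(.15,.17)):
    s=q[(q[:,2]>a)&(q[:,2]<b)]; print('handle',len(s),s.mean(0).round(4))
print('top',np.percentile(q[:,2],98))
cv2.imwrite('pics/end.png',cv2.resize(im[100:340,180:500],(800,600),interpolation=cv2.INTER_CUBIC)[:,:,::-1])
for q in('can','carton','ring_blue','ring_grey'): print(q,[np.round(r['position']).tolist() for r in cams.mark_of('scene',q)][:2])
E
```

```text
ring in stand frame 245 [[-0.0483 -0.0514  0.1309]
 [-0.0416 -0.0334  0.182 ]
 [-0.0351  0.0221  0.1966]]
t 17.08 p [464.2 -61.8 256.8] yaw 5.09 down -1.0 F [-0.  -0.6 -0.7] w 0.82
  shift [6.8 2.7 1. ] twist 0.09
handle 42 [ 0.4724 -0.0621  0.1023]
handle 43 [ 0.4725 -0.0639  0.1272]
handle 33 [ 0.4726 -0.0637  0.1457]
handle 81 [ 0.4666 -0.0616  0.1557]
top 0.15901567463213098
can [[387.0, 228.0], [279.0, 293.0]]
carton [[168.0, 338.0], [388.0, 225.0]]
ring_blue [[354.0, 298.0]]
ring_grey [[243.0, 317.0]]
```

View pics/end.png

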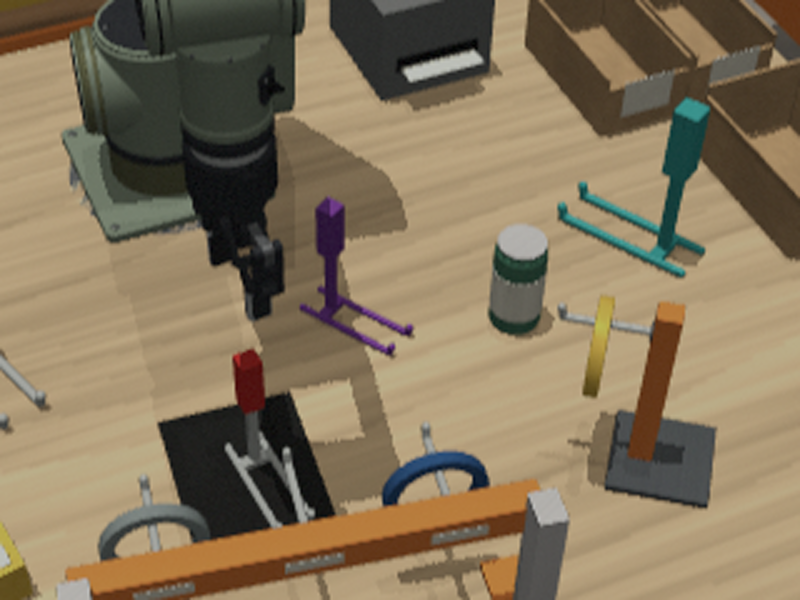

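The fork is upright on the mat (handle at (248,382)). The yellow ring hangs on the stand peg (598,345), everything else is where it was, and the gripper is clear. Handing in.

```bash
python3 -c "
from rig import manip
print(manip.hand_in())"
```

```text
the job is handed in; nothing more can be done
None
```

The yellow ring is hanging on the order stand's peg, and the small red fork is back upright on its black mat with the gripper clear. I handed the job in at about 17 s; the hand-in itself reports no verdict.

I lifted the ring off the middle rack peg with the prongs either side of the peg, carried it across and lowered it onto the stand. I then backed the fork out, set it on the mat and let go. The gripper held only the red handle throughout.

My last checks, from the scene camera:
- **Yellow ring:** it hangs about 42 mm out from the peg's root, with its outer top at 196 mm, so its centre is about 148 mm up. It did not move while I withdrew the fork. The far side is partly hidden, so its sideways position is less certain, but the picture shows it on the peg.
- **Fork:** its handle top is at 159 mm, about where it should be on the mat, and the handle leans by no measurable amount. By my estimate, mid-foot is about 20 mm from the mat's centre.
- **Can, carton, blue and grey rings:** the can and carton showed within about 2 pixels of their first positions. I had no starting marks for the blue and grey rings, but the picture shows both still hanging on their pegs.

No check failed or disagreed.

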